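# Set the glue film and crack open the stuck lid of a roller gluer

### The arm

A 7-joint arm with a two-finger parallel gripper is mounted at the origin on the work surface. World frame = base frame: x ahead of the robot, y to its left, z up, the work surface at z = 0. Lengths are in m, angles in rad, forces in N, time in s.
With the tool pointing down it reaches from about 0.4 to 0.85 m from the base axis. Payload 10.4 kg.
Tool frame: the origin (TCP) lies at the very end of the fingers, on their centre line; the grasp point (between the pads) lies 19 mm behind it; z points along the fingers, y is the direction in which the jaws open and shut (so a half turn about z gives the same grasp; the last joint's range is limited). The gripper opens to 87 mm and grips with 3 to 60 N. Pads are 19 mm wide; open, the fingers measure 117 mm over their backs; the gripper's body (75 mm by 190 mm) begins 51 mm behind the grasp point.
Start: joints at [-1.127, 0.332, -0.065, 1.46, 0.022, 1.35, -0.088], TCP at [0.281, 0.558, 0.223] pointing down, gripper open.
Joint ranges: [-2.6, 2.6], [-0.5, 2.12], [-1.47, 1.34], [0.16, 2.42], [-1.27, 4.41], [0.06, 2.06], [-2.6, 2.6]. Speed limits (rad/s): [2.22, 2.22, 2.79, 2.79, 3.14, 3.14, 3.14].

### API

Orientations are given as a unit quaternion [x, y, z, w].
In Python, from bench import r, eyes, job gives the robot as it stands. The module is installed in compiled form; this text tells all that it offers.
- The arm moves only by the tool play_rows, never from a script. Its argument "motion" is a list of rows, each a list of 7 numbers: the shift along the tool's x, y, z as a fraction of full scale, then the turn, a rotation vector about the tool's x, y, z as a fraction of full scale, then the opening in per cent of the stroke, from 0 (shut) to 100 (fully open). A call has 1 to 5 rows; each row is the pose to reach, as a shift and turn from the pose commanded when the call began, along the tool's axes at that moment; what a row does not reach only later rows make up. Full scale, the value 1, is 0.2 m for a shift and 90 degrees for a turn. A row lasts 1/8 s, in which the tool goes at most 62.5 mm and 10.7 degrees, less where a joint would pass 70% of its speed; a pose out of reach is approached as far as the arm can. A call with a number of a shift or a turn outside -1 to 1 is refused whole. A call with a gripper value outside its range is refused whole. The fingers move at their own pace and stop on an object; "squeeze" is the grip in N (left out, the last holds). Time passes only in rows, so rows that repeat a pose let the fingers close. It gives the time, the measured TCP pose, the force and the opening at its end, in the units of the state.
- r.read_state(): the state, without advancing time (a new reading comes with each control period).
- eyes.camera(name): name is "side" or "top"; returns a dict with "image" (480x640x3 uint8, red, green, blue), "mtx" (3x3 intrinsics, pixels), "R" (3x3) and "t" (3): a world point X has camera coordinates R X + t. Camera axes: x right, y down, z forward; pixel columns grow to the right and rows downward; lengths in m; the calibration is good to about 2 mm. A picture is of the moment at which its call begins. There is no depth.
- job.close_job(): hands the job in, once; it reports no verdict.
Trained networks look in a picture, given as the dict that the camera call returned (one of the last four; its "shot" number tells which), for a name from the list of things; names that differ only in an ending like _2 or _b are one class to them, and where a whole thing is asked for, a point or a joint stands for the part that bears it (a point fixed in the world has none). Each returns a list of dicts, best first, with "p" (0 to 1); they miss things now and then, are a little off and sometimes report something else, mostly with a low value. They report only what shows in the picture. A call takes as long as a camera call.
- eyes.regions_of(picture, label): "region" (480x640 bool, what is visible of it) and "xy" ([column, row] in pixels, amid what is visible of it).
- eyes.landmark_of(picture, label): "xy" ([column, row] in pixels: a listed point, or the origin of a listed thing).
The state is a dict: "time": time; "joint_positions": joint angles; "joint_vel": joint speeds; "joint_torque": joint torques, N m; "ee_pos": TCP position; "eef_rot": TCP orientation; "ft_force": force on the tool from outside, world axes, zero at the start; "torque": the same for the moment, N m; "width": finger opening in m.
Only numpy, scipy, OpenCV 4.12 (cv2) and the standard library are available. Lean on these libraries where they do the work, as an engineer would, in place of code of your own. Each camera call takes 0.05 s, during which the arm holds its last target. There are 200 camera calls.

### The job

Get the green roller gluer ready for the next craft-stick panel. With the lid still shut, turn the black film knob until the tip of the red pointer lies over the yellow tab on the scale; then pull the lid free of its glue-stuck seal and finish while holding it with the gripper, still and just ajar, about 3 cm open at the front edge. Do not let the lid fly up when the seal lets go, and leave the other things on the bench where they are.

Things in the scene. Friction and masses are not known exactly. Their poses are not given: they have to be found in the camera images.
- gluer: bench-top roller gluer, green, fixed to the bench, 250 mm deep, 370 mm wide, 150 mm high without handle and knob. Origin at the bench top under its middle; x points from its front (robot's side) to its back, y to its left, z up. The right two thirds are the glue trough with its lid, the left third is the gear housing (top face 147 mm high, from y = 68 to 188 mm) carrying film knob, pointer and scale. A crank sticks out on the right down to y = -236 mm, at most 98 mm high
- film_knob (a joint): angle of the film knob (rad), grows clockwise seen from above, stops at -1.5 and 1.5. The knob turns about a vertical axis, stays where it is left and needs about 0.06 N m. Geared to the red pointer: the pointer turns the same way by half the knob's angle
- knob_grip (a point): point on the knob's axis, at a good height to grip. The knob is a black upright cylinder with fine ribs, 38 mm across over the ribs (the smooth body that is gripped is 36 mm), 34 mm high, its top 12 mm above this point, the housing's top face 28 mm below it
- pointer_tip (a point): the tip of the red pointer, 6 mm above the housing's top face. The pointer lies level and turns about a vertical axis at x = 5, y = 128 mm in the gluer's frame; the tip is 64 mm from that axis. At knob angle 0 it points along the gluer's +x; turning the knob clockwise swings the tip to the gluer's right (-y)
- film_mark (a point): middle of the yellow tab on the scale, where the pointer's tip shall be (seen from above); also 64 mm from the pointer's axis. The tab is 10 mm wide along the scale and does not move. At the start it lies clockwise of the pointer, 0.35 to 1.15 rad of pointer angle away
- lid: the lid of the glue trough: aluminium with a clear window, 213 mm deep from hinge to front edge, 210 mm wide, 8 mm thick, 0.4 to 0.7 kg with its handle. Origin on the hinge axis at the middle of the lid's back edge (x = 102, y = -39, z = 137 mm in the gluer's frame); with the lid shut its axes are the gluer's
- lid_angle (a joint): opening angle of the lid (rad) about the hinge at its back, which runs along the gluer's y axis: 0 shut, grows as the front edge rises; 0.14 is 3 cm at the front edge. The seal holds the lid shut until about 15 to 21 N of upward pull at the handle and lets go within the first 15 mm of lift; after that 3 to 9 N carry it. When let go it falls shut and sticks again
- lid_handle (a point): middle of the handle's bar, on its axis: a black round bar, 13 mm thick, 116 mm long, parallel to the gluer's y axis, on two posts 104 mm apart near the lid's front edge. Bar axis 30 mm above the lid's top face and 171 mm above the bench with the lid shut, at x = -190, z = 34 mm in the lid's own frame; it moves and tilts with the lid
- stick_panel: raft of flat craft sticks, 94 x 104 x 4 mm, lying to the right of the gluer, origin at its underside; to be left alone
- tape_roll: roll of tape, 86 mm across, 24 mm high, lying to the left of the gluer, origin at its underside; to be left alone
- scissors: scissors with yellow handles, 190 mm long, lying to the left of the gluer, origin at its underside; to be left alone
- glue_bottle: white glue bottle, 58 mm across, 165 mm high, standing to the right of the gluer, origin at its underside; to be left alone
- stick_cup: blue cup of craft sticks, 76 mm across, 160 mm high with the sticks, standing to the right of the gluer, origin at its underside; to be left alone
- glue_gun: black and lime hot-glue gun, 190 x 150 x 45 mm, lying to the left of the gluer, origin at its underside; to be left alone

How it is judged:
By the outcome, as a careful person would: the job done as asked, in the order asked, and still so for the second after the job is handed in, while the arm keeps its last pose, push and grip.
It also fails if it takes over 61 s, if anything falls off the work surface, if the arm or the gripper's body presses on something with over 40 N, if the wrist force passes 120 N, or if a joint passes its speed limit or range.

## Working session

There is one attempt and no reset: what is moved stays moved. The work goes in short steps, Python scripts to look and compute and a tool call to move; the robot and the scene stay as the last step left them, time stands still between calls to the robot, and variables do not carry over. Pictures are saved under pics/ and viewed, about 8 in all and at most 12, crops included, and the job is handed in when it is done.

Besides the shell and the picture viewer there is one more tool, called after "Call:" as a command line: name --pt "numbers of a row" for each row, then --argument value for the rest. play_rows: Moves the arm, as the interface text tells. Shift numbers are shares of 0.2 m and turn numbers shares of 90 degrees, none past 1 either way. Its arguments: {"type":"object","properties":{"motion":{"type":"array","items":{"type":"array","items":{"type":"number"}}},"squeeze":{"type":"number"}},"required":["motion"]}

```bash
mkdir -p pics; cat > h.py <<'E'
import numpy as np, cv2
from scipy.spatial.transform import Rotation as Rot
from bench import r, eyes, job
np.set_printoptions(precision=4, suppress=True)
def save(c,n,crop=None,scale=1):
    im=c["image"][:,:,::-1]
    if crop: im=im[crop[1]:crop[3],crop[0]:crop[2]]
    cv2.imwrite("pics/"+n, cv2.resize(im,None,fx=scale,fy=scale,interpolation=cv2.INTER_CUBIC))
def proj(c,X):
    p=c["mtx"]@(c["R"]@np.asarray(X,float)+c["t"]); return p[:2]/p[2]
def ray(c,xy):
    d=c["R"].T@np.linalg.inv(c["mtx"])@np.array([xy[0],xy[1],1.]); o=-c["R"].T@c["t"]
    return o,d/np.linalg.norm(d)
def onz(c,xy,z):
    o,d=ray(c,xy); return o+d*(z-o[2])/d[2]
def tri(obs):
    A=np.zeros((3,3));b=np.zeros(3)
    for c,xy in obs:
        o,d=ray(c,xy);P=np.eye(3)-np.outer(d,d);A+=P;b+=P@o
    X=np.linalg.solve(A,b); return X,[np.round(np.linalg.norm(proj(c,X)-xy),1) for c,xy in obs]
def lm(c,l):
    q=eyes.landmark_of(c,l); return [(np.round(a["xy"],1),round(a["p"],2)) for a in q[:2]]
E
python3 - <<'E'
from h import *
s=r.read_state(); print(s["time"],s["ee_pos"],s["eef_rot"],s["ft_force"],s["width"])
a=eyes.camera("side");b=eyes.camera("top")
save(a,"side0.png");save(b,"top0.png")
for c in(a,b): print(c["mtx"][0],-c["R"].T@c["t"],c["R"][2])
for l in["gluer","knob_grip","pointer_tip","film_mark","lid","lid_handle","stick_panel","tape_roll","scissors","glue_bottle","stick_cup","glue_gun"]:
    x,y=lm(a,l),lm(b,l); print(l,x,y, tri([(a,x[0][0]),(b,y[0][0])]) if x and y else "")
print(r.read_state()["time"])
E
```

```text
0.0 [0.2811 0.5578 0.2218] [ 0.2313  0.9729 -0.0007 -0.0001] [-0.2094 -0.3543 -0.1595] 0.08709631669192304
[584.0955   0.     331.7797] [ 0.3408 -0.868   1.2118] [ 0.1659  0.6216 -0.7655]
[457.1731   0.     323.4731] [0.5068 0.042  1.1487] [ 0.0689 -0.0081 -0.9976]
gluer [(array([337.9, 277.3]), 0.8)] [(array([343.1, 237.2]), 0.86)] (array([ 0.5842, -0.017 , -0.012 ]), [np.float64(0.8), np.float64(0.8)])
knob_grip [(array([303.8, 192. ]), 0.61), (array([389.2, 377.8]), 0.39)] [(array([285.9, 254.3]), 0.66), (array([360.5, 274.8]), 0.57)] (array([0.5347, 0.113 , 0.1883]), [np.float64(0.4), np.float64(0.5)])
pointer_tip [(array([354.1, 190.8]), 0.64), (array([303.7, 249.1]), 0.46)] [(array([283.4, 193.2]), 0.69)] (array([0.6693, 0.1237, 0.144 ]), [np.float64(1.2), np.float64(1.4)])
film_mark [(array([362. , 202.1]), 0.6), (array([340.1, 278.2]), 0.37)] [(array([306.6, 193.5]), 0.55)] (array([0.6704, 0.0716, 0.1541]), [np.float64(0.0), np.float64(0.0)])
lid [(array([383.4, 250.2]), 0.95)] [(array([375. , 188.8]), 0.8)] (array([ 0.6797, -0.0793,  0.1429]), [np.float64(1.8), np.float64(1.
[... 332 characters left out ...]
)
tape_roll [] [(array([244.2, 194.2]), 0.7)] 
scissors [(array([295.7, 199. ]), 0.71)] [(array([225.7, 256.1]), 0.71)] (array([ 0.5385,  0.2779, -0.0045]), [np.float64(0.9), np.float64(1.0)])
glue_bottle [(array([392. , 379.4]), 0.62)] [(array([468.8, 225.6]), 0.57), (array([497.5, 261.1]), 0.57)] (array([ 0.6165, -0.3325,  0.0071]), [np.float64(0.1), np.float64(0.1)])
stick_cup [(array([312.5, 396.3]), 0.78)] [(array([465.1, 296.1]), 0.89), (array([305.5, 192.3]), 0.43)] (array([ 0.4383, -0.3212,  0.0039]), [np.float64(0.7), np.float64(0.7)])
glue_gun [(array([313.2, 158.6]), 0.89)] [(array([461.9, 291.7]), 0.29)] (array([ 0.4893, -0.1498,  0.5399]), [np.float64(7.4), np.float64(9.4)])
1.3
```

View pics/side0.png

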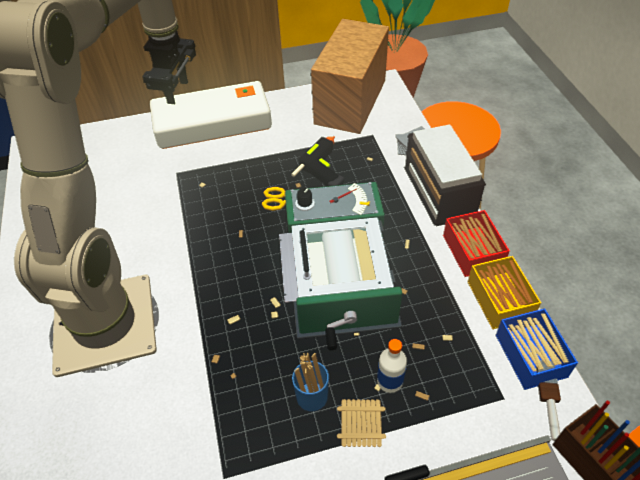

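View pics/top0.png

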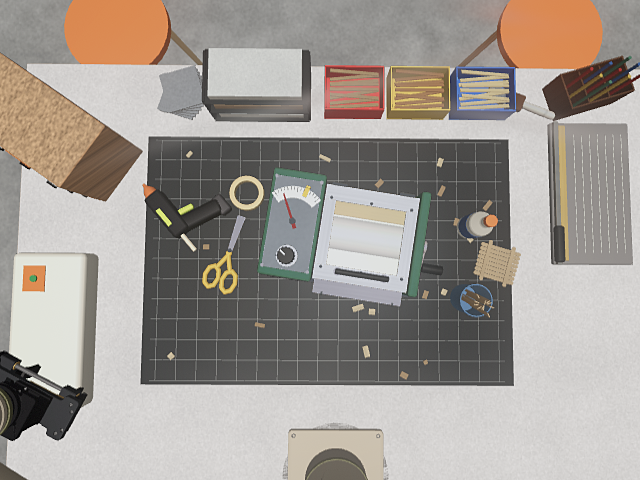

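The side view shows the gluer mid-bench, with the knob at (304,192) and the lid handle bar at (305,253). The top view shows the knob at (286,254), the pointer tip at (284,194), the yellow tab at (307,191) and the handle at (362,275). The top camera's best handle hit (247,192) is actually the tape roll, so I'll use its second candidate. Next I fit the gluer's pose.

```bash
cat > fit.py <<'E'
from h import *
from scipy.optimize import least_squares
a=eyes.camera("side");b=eyes.camera("top")
def near(c,l,g,tol=25):
    q=[x for x in eyes.landmark_of(c,l) if np.linalg.norm(np.array(x["xy"])-g)<tol]
    return np.array(q[0]["xy"]) if q else None
G={"gluer":((338,277),(343,237)),"lid":((383,250),(375,189)),"lid_handle":((303,251),(362,275)),"knob_grip":((304,192),(286,254)),"pointer_tip":((354,191),(283,193)),"film_mark":((362,202),(307,193))}
O={l:(near(a,l,g[0]),near(b,l,g[1])) for l,g in G.items()}
M={"gluer":(0,0,0),"lid":(.102,-.039,.137),"lid_handle":(-.088,-.039,.171)}
def W(p,m): 
    c,s=np.cos(p[2]),np.sin(p[2]); return np.array([p[0]+c*m[0]-s*m[1],p[1]+s*m[0]+c*m[1],m[2]])
def tipm(th): return (.005+.064*np.cos(th),.128-.064*np.sin(th),.153)
def res(p):
    e=[]
    for l in O:
        m=M.get(l) or (tipm(p[3]) if l=="pointer_tip" else tipm(p[4]) if l=="film_mark" else (p[5],p[6],.175))
        for c,o in zip((a,b),O[l]):
            if o is not None: e.append(proj(c,W(p,m))-o)
    return np.concatenate(e)
f=least_squares(res,[.584,-.017,-.12,-.3,.5,-.06,.128],loss="soft_l1")
p=f.x; print(p, res(p).reshape(-1,2))
for l in O:
    if O[l][0] is not None and O[l][1] is not None: print(l,O[l],tri([(a,O[l][0]),(b,O[l][1])]))
print("axis",W(p,(.005,.128,.153)),"knob",W(p,(p[5],p[6],.175)),"handle",W(p,M["lid_handle"]))
save(b,"top1.png",(250,155,430,310),4); save(a,"side1.png",(270,170,410,300),5)
E
python3 fit.py
```

```text
[ 0.5869 -0.0233 -0.1486 -0.5071  0.241  -0.0723  0.131 ] [[ 3.2162 -1.5838]
 [ 0.1963 -0.3916]
 [-0.1806  0.4163]
 [-0.2924  3.4141]
 [-0.1326 -1.0487]
 [ 1.7043 -0.0467]
 [ 1.3796  0.6488]
 [-0.574   0.7074]
 [-2.495  -0.3681]
 [ 0.4769 -1.1536]
 [-0.8126  0.1664]
 [-0.0228 -0.3617]]
gluer (array([337.1, 277.7]), array([345.5, 237. ])) (array([ 0.5825, -0.0225, -0.0054]), [np.float64(1.5), np.float64(1.5)])
lid (array([385.8, 250. ]), array([373.6, 186.7])) (array([ 0.686 , -0.0769,  0.1382]), [np.float64(1.5), np.float64(1.6)])
lid_handle (array([304.5, 250.9]), array([360.4, 274.6])) (array([ 0.4943, -0.046 ,  0.1635]), [np.float64(0.2), np.float64(0.2)])
knob_grip (array([302.7, 194. ]), array([285. , 254.2])) (array([0.5337, 0.1159, 0.179 ]), [np.float64(1.0), np.float64(1.2)])
pointer_tip (array([358.2, 188. ]), array([281.8, 194.4])) (array([0.6731, 0.1256, 0.1493]), [np.float64(1.7), np.float64(2.0)])
film_mark (array([361.8, 200.4]), array([303.6, 194.1])) (array([0.6705, 0.0779, 0.1534]), [np.float64(0.6), np.float64(0.6)])
axis [0.6108 0.1025 0.153 ] knob [0.5347 0.1169 0.175 ] handle [ 0.4941 -0.0488  0.171 ]
```

View pics/top1.png

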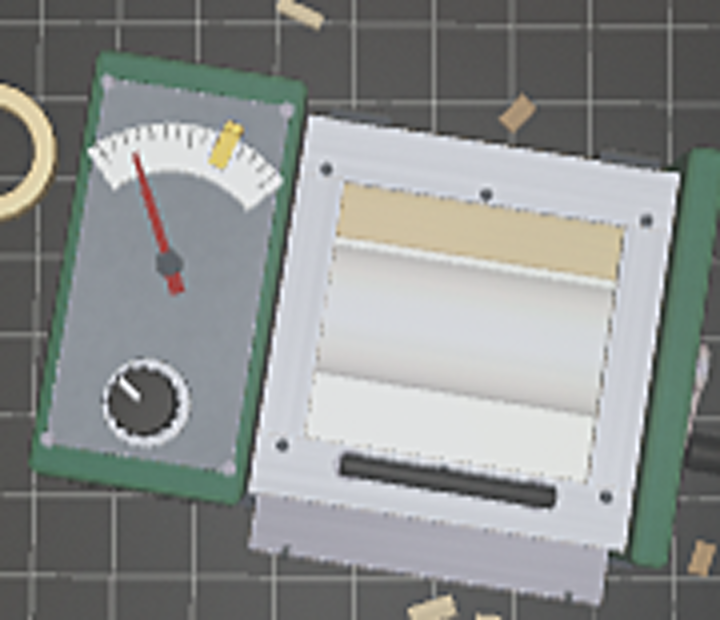

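```bash
cat > col.py <<'E'
from h import *
def cols(c,box,z=.153):
    x0,y0,x1,y1=box; hsv=cv2.cvtColor(c["image"],cv2.COLOR_RGB2HSV)[y0:y1,x0:x1]
    H,S,V=[hsv[...,i].astype(int) for i in range(3)]
    red=((H<8)|(H>172))&(S>120)&(V>70); yel=(H>18)&(H<34)&(S>150)&(V>130)
    out={}
    for n,m in(("red",red),("yel",yel)):
        k,lab,st,ce=cv2.connectedComponentsWithStats(m.astype(np.uint8))
        if k<2: continue
        j=1+np.argmax(st[1:,4]); ys,xs=np.nonzero(lab==j); P=np.c_[xs+x0,ys+y0].astype(float)
        out[n]=np.array([onz(c,q,z)[:2] for q in P])
        print(n,len(P),"c",P.mean(0),"world",out[n].mean(0))
    return out
BT=(262,170,328,245); BS=(318,178,385,218)
def meas(c,box):
    o=cols(c,box); ret={}
    if "red" in o:
        R=o["red"]; m=R.mean(0); d=np.linalg.svd(R-m)[2][0]; ret["reddir"]=d
        t=(R-m)@d; e=[m+d*t.min(),m+d*t.max()]; print("red ends",e[0],e[1],"len",t.max()-t.min(),"dir deg",np.degrees(np.arctan2(d[1],d[0])))
    return o,ret
E
python3 - <<'E'
from col import *
for n,bx in(("top",BT),("side",BS)):
    print(n); meas(eyes.camera(n),bx)
s=r.read_state(); R=Rot.from_quat(s["eef_rot"]).as_matrix(); print(R); print("shift to above knob", R.T@(np.array([.534,.116,.235])-s["ee_pos"])/.2)
print(s["joint_positions"])
E
```

```text
top
red 38 c [287.6842 207.2895] world [0.6397 0.1128]
red ends [0.6687 0.1222] [0.6182 0.1058] len 0.053103208412944636 dir deg -162.06718261372146
side
red 25 c [344.32 194.12] world [0.6365 0.1112]
yel 27 c [364.6296 202.8889] world [0.6762 0.0682]
red ends [0.6557 0.1173] [0.6186 0.1056] len 0.03885668148292113 dir deg -162.4448437328008
[[-0.893   0.45    0.    ]
 [ 0.45    0.893   0.    ]
 [-0.      0.0001 -1.    ]]
shift to above knob [-2.1235 -1.4057 -0.0623]
[-1.1266  0.3322 -0.0647  1.4601  0.0216  1.3499 -0.0885]
```

The tab sits at about (306.5,191) in the full top image, the tip at (284,193), the pointer axis at (292,221) and the knob cap at (285.5,255.5). I start moving above the knob.

Call:
play_rows --pt "-0.24 -0.16 -0.02 0 0 0 65" --pt "-0.48 -0.32 -0.04 0 0 0 65" --pt "-0.71 -0.47 -0.06 0 0 0 65" --pt "-0.95 -0.63 -0.06 0 0 0 65"

```text
time: 2.6
ee_pos: [0.3951, 0.3587, 0.2351]
eef_rot: [0.231, 0.973, 0.001, 0.0]
ft_force: [0.5, 0.6, 0.2]
width: 0.0585
```

Call:
play_rows --pt "-0.24 -0.16 0 0 0 0 65" --pt "-0.48 -0.32 0 0 0 0 65" --pt "-0.6 -0.4 0 0 0 0 65" --pt "-0.6 -0.4 0 0 0 0 65"

```text
time: 3.1
ee_pos: [0.4666, 0.2323, 0.2348]
eef_rot: [0.233, 0.972, 0.0, 0.0]
ft_force: [-0.2, 0.9, 0.3]
width: 0.0565
```

```bash
python3 - <<'E'
from col import *
s=r.read_state(); print(s["time"],s["ee_pos"],s["joint_positions"],s["width"]); R=Rot.from_quat(s["eef_rot"]).as_matrix(); print(R)
c=eyes.camera("top")
A=onz(c,(292,220.75),.153)[:2];T=onz(c,(284,193.25),.153)[:2];M=onz(c,(306.5,191.2),.15)[:2];K=onz(c,(285.5,255.5),.187)
an=lambda v:np.arctan2(v[1],v[0])
print(A,T,M,K,np.linalg.norm(T-A),np.linalg.norm(M-A),"d pointer",an(T-A)-an(M-A),an(T-A),an(M-A))
E
```

```text
3.1 [0.4666 0.2323 0.2348] [-0.712   0.0914  0.1734  1.7254 -0.0158  1.3258  0.564 ] 0.05654117880061478
[[-0.891   0.454   0.0006]
 [ 0.454   0.891  -0.0001]
 [-0.0006  0.0002 -1.    ]]
[0.6102 0.103 ] [0.6707 0.1212] [0.6761 0.072 ] [0.5332 0.1137 0.187 ] 0.06323509624531806 0.07292076601080968 d pointer 0.7320582642157479 0.2924777384593192 -0.43958052575642875
```

Call:
play_rows --pt "-0.2 -0.13 0 0 0 0 65" --pt "-0.4 -0.26 0 0 0 0 65" --pt "-0.567 -0.37 0 0 0 0 65" --pt "-0.567 -0.37 0 0 0 0 65"

```text
time: 3.65
ee_pos: [0.5341, 0.1159, 0.2345]
eef_rot: [0.233, 0.973, -0.0, 0.0]
ft_force: [0.1, 1.3, 0.9]
width: 0.0562
```

```bash
python3 - <<'E'
from col import *
s=r.read_state(); print(s["time"],s["ee_pos"],s["joint_positions"],s["width"])
a=eyes.camera("side");save(a,"side2.png",(260,130,420,260),5)
E
```

```text
3.65 [0.5341 0.1159 0.2345] [-0.5579  0.1483  0.2903  1.669  -0.0429  1.3307  0.8405] 0.05616548904493295
```

View pics/side2.png

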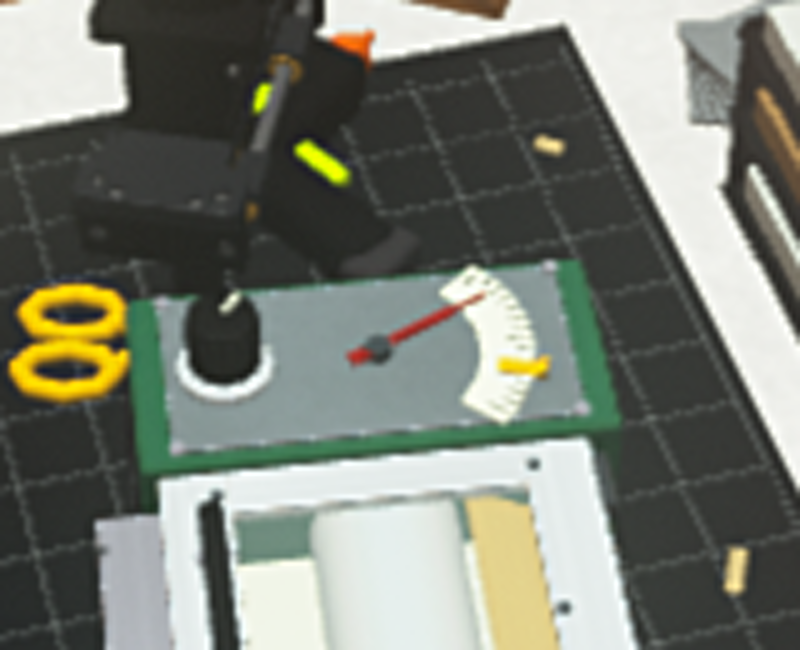

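The gripper hangs above the knob, which shows at crop (222,340); the pointer and scale are clear of it. I descend and grip.

Call:
play_rows --pt "0 0 0.13 0 0 0 65" --pt "0 0 0.26 0 0 0 65" --pt "0 0 0.39 0 0 0 65" --pt "0 0 0.39 0 0 0 65" --pt "0 0 0.39 0 0 0 25" --squeeze 25

```text
time: 4.32
ee_pos: [0.5335, 0.119, 0.1576]
eef_rot: [0.23, 0.973, 0.0, 0.0]
ft_force: [-0.2, -0.9, 1.2]
width: 0.0522
```

Call:
play_rows --pt "0 0 0 0 0 0 20" --pt "0 0 0 0 0 0 20" --pt "0 0 0 0 0 0 20"

```text
time: 4.7
ee_pos: [0.5325, 0.115, 0.1575]
eef_rot: [0.232, 0.973, -0.001, -0.001]
ft_force: [-9.5, -9.0, 10.8]
width: 0.0353
```

Call:
play_rows --pt "0 -0.01 0 0 0 0.1 20" --pt "0 -0.01 0 0 0 0.2 20" --pt "0 -0.01 0 0 0 0.3 20" --pt "0 -0.01 0 0 0 0.4 20" --pt "0 -0.01 0 0 0 0.4 20"

```text
time: 5.32
ee_pos: [0.5332, 0.1157, 0.1575]
eef_rot: [0.52, 0.854, 0.001, 0.001]
ft_force: [2.3, -1.4, 4.7]
width: 0.0354
```

```bash
python3 - <<'E'
from col import *
s=r.read_state(); print(s["time"],s["ee_pos"],s["joint_positions"],s["width"],s["ft_force"],s["torque"]); R=Rot.from_quat(s["eef_rot"]).as_matrix(); print(R)
for n,bx in(("top",BT),("side",BS)): print(n); meas(eyes.camera(n),bx)
E
```

```text
5.325 [0.5332 0.1157 0.1575] [-0.6062  0.2034  0.3496  1.778  -0.0751  1.1713  0.242 ] 0.03542193549038675 [ 2.2729 -1.4449  4.6883] [-0.4645 -0.0828 -0.0543]
[[-0.4585  0.8887  0.0019]
 [ 0.8887  0.4585  0.0004]
 [-0.0005  0.0018 -1.    ]]
top
red 23 c [291.7391 201.913 ] world [0.6517 0.104 ]
red ends [0.6714 0.1036] [0.636  0.1044] len 0.035356306993788375 dir deg 178.78643264641565
side
red 26 c [345.8846 196.4615] world [0.6379 0.1023]
yel 27 c [364.6296 202.8889] world [0.6762 0.0682]
red ends [0.6589 0.1023] [0.6175 0.1023] len 0.04141969754288348 dir deg 179.99347578617775
```

Call:
play_rows --pt "0 0 0 0 0 0.11 20" --pt "0 0 0 0 0 0.22 20" --pt "0 0 0 0 0 0.33 20" --pt "0 0 0 0 0 0.44 20" --pt "0 0 0 0 0 0.52 20"

```text
time: 6.05
ee_pos: [0.5345, 0.1158, 0.1576]
eef_rot: [0.817, 0.576, 0.002, 0.001]
ft_force: [9.6, -1.2, 0.1]
width: 0.0356
```

```bash
python3 - <<'E'
from col import *
s=r.read_state(); print(s["time"],s["ee_pos"],s["joint_positions"],s["width"],s["ft_force"],s["torque"]); R=Rot.from_quat(s["eef_rot"]).as_matrix(); print(R)
for n,bx in(("top",BT),("side",BS)):
    c=eyes.camera(n); print(n,lm(c,"pointer_tip"),lm(c,"film_mark")); meas(c,bx); save(c,n+"3.png",bx,8)
t=cv2.imread("pics/top3.png");u=cv2.imread("pics/side3.png");h=max(t.shape[0],u.shape[0])
f=lambda i:cv2.copyMakeBorder(i,0,h-i.shape[0],0,0,0); cv2.imwrite("pics/both3.png",cv2.resize(np.hstack([f(t),f(u)]),None,fx=.74,fy=.74))
E
```

```text
6.05 [0.5345 0.1158 0.1576] [-0.6815  0.2079  0.4362  1.781  -0.0944  1.1684 -0.5598] 0.035630450459131234 [ 9.6462 -1.2042  0.1322] [-0.1971 -1.7801  0.1133]
[[ 0.3362  0.9418  0.0047]
 [ 0.9418 -0.3362  0.0007]
 [ 0.0023  0.0042 -1.    ]]
top [(array([305.3, 192.3]), 0.47), (array([225. , 257.8]), 0.29)] [(array([344.5, 238.3]), 0.44), (array([304.4, 195.4]), 0.39)]
red 18 c [300.1667 201.7778] world [0.6521 0.0855]
red ends [0.6671 0.0793] [0.6406 0.0904] len 0.028686895759820787 dir deg 157.29344192412626
side [(array([358.8, 201.4]), 0.63)] [(array([359.9, 201.8]), 0.5), (array([315.6, 161.8]), 0.23)]
red 35 c [347.8571 199.9143] world [0.6392 0.0895]
yel 27 c [364.6296 202.8889] world [0.6762 0.0682]
red ends [0.6166 0.0995] [0.6648 0.0783] len 0.05269154238252813 dir deg -23.708301631067435
```

View pics/both3.png

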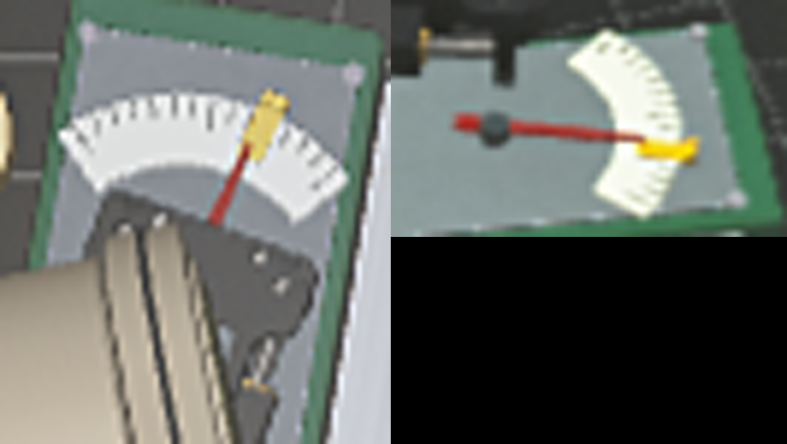

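The tip now lies at the tab's counter-clockwise edge, with the tip at crop (248,148) and the flat part of the tab around (260,147). The outer end of the tab seems to stand upright, so I'll measure only its flat part.

```bash
cat > tab.py <<'E'
from h import *
A=np.array([.610,.1027])
for n,bx in(("top",(296,183,316,200)),("side",(350,192,376,212))):
    c=eyes.camera(n); im=c["image"].astype(float); w={}
    Y=[]
    for v in range(bx[1],bx[3]):
        for u in range(bx[0],bx[2]):
            p=im[v,u]; y=(p[0]+p[1])/2-p[2]   # yellowness
            if y>45 and p[1]>.6*p[0]:
                q=onz(c,(u,v),.149)[:2]-A; Y.append((np.linalg.norm(q)*1e3,np.degrees(np.arctan2(q[1],q[0])),y,u,v))
    Y=np.array(Y)
    for lo in range(52,92,5):
        k=(Y[:,0]>=lo)&(Y[:,0]<lo+5)
        if k.any(): print(n,lo,k.sum(),"ang",np.average(Y[k,1],weights=Y[k,2]).round(1),Y[k,1].min().round(1),Y[k,1].max().round(1))
    for th in(-24,-26,-28): print(th,[proj(c,[*(A+.064*np.array([np.cos(np.radians(th)),np.sin(np.radians(th))])),z]).round(1) for z in(.149,.153)])
E
python3 tab.py
```

```text
top 57 3 ang -21.9 -24.5 -19.9
top 62 9 ang -24.9 -28.1 -20.3
top 67 10 ang -23.5 -27.1 -19.6
top 72 10 ang -23.6 -27.0 -20.1
top 77 10 ang -23.7 -26.9 -20.4
top 82 9 ang -23.6 -26.9 -20.7
-24 [array([304.3, 194.7]), array([304.3, 194.4])]
-26 [array([305.3, 195.1]), array([305.2, 194.9])]
-28 [array([306.2, 195.6]), array([306.1, 195.3])]
side 52 2 ang -17.3 -17.3 -17.3
side 57 3 ang -23.7 -27.0 -17.2
side 62 8 ang -24.9 -29.6 -20.2
side 67 8 ang -24.7 -28.6 -19.9
side 72 6 ang -25.0 -27.8 -22.3
side 77 8 ang -25.0 -29.5 -21.9
side 82 8 ang -23.0 -28.7 -19.2
-24 [array([360.6, 202.2]), array([360.6, 201.1])]
-26 [array([360.4, 202.9]), array([360.5, 201.8])]
-28 [array([360.3, 203.5]), array([360.3, 202.4])]
```

Call:
play_rows --pt "0 0.005 0 0 0 0.02 20" --pt "0 0.005 0 0 0 0.04 20" --pt "0 0.005 0 0 0 0.04 20"

```text
time: 6.82
ee_pos: [0.5346, 0.1158, 0.1575]
eef_rot: [0.834, 0.551, 0.002, 0.0]
ft_force: [5.6, -0.2, 5.5]
width: 0.0356
```

```bash
python3 - <<'E'
from col import *
s=r.read_state(); print(s["time"],s["ee_pos"],s["eef_rot"],s["width"],s["ft_force"],s["torque"])
A=np.array([.610,.1027]); ims=[]
for n,bx,k in(("top",BT,(290,180,320,215)),("side",BS,(335,185,380,213))):
    c=eyes.camera(n); o,_=meas(c,bx); q=o["red"].mean(0)-A; print("pointer",np.degrees(np.arctan2(q[1],q[0])))
    im=c["image"][k[1]:k[3],k[0]:k[2],::-1]; ims.append(cv2.resize(im,(0,0),fx=10 if n=="side" else 10,fy=10,interpolation=cv2.INTER_NEAREST))
h=max(i.shape[0] for i in ims); cv2.imwrite("pics/both4.png",np.hstack([cv2.copyMakeBorder(i,0,h-i.shape[0],0,0,0) for i in ims]))
E
python3 tab.py | grep -v array
```

```text
6.825 [0.5346 0.1158 0.1575] [0.8344 0.5512 0.0016 0.0004] 0.035578080168259904 [ 5.604  -0.221   5.4804] [-0.0151 -1.0077 -0.0451]
red 19 c [300.6842 202.1053] world [0.6514 0.0844]
red ends [0.667  0.0769] [0.6403 0.0897] len 0.02959427666569321 dir deg 154.31829565810662
pointer -23.84054991332703
red 33 c [346.6667 200.0303] world [0.6363 0.09  ]
yel 26 c [364.8077 202.9231] world [0.6766 0.0679]
red ends [0.6164 0.0992] [0.6598 0.0791] len 0.047766220233263 dir deg -24.909240356766425
pointer -25.80457927410109
top 57 2 ang -20.9 -22.6 -19.9
top 62 10 ang -24.2 -28.1 -20.3
top 67 10 ang -23.5 -27.1 -19.6
top 72 10 ang -23.6 -27.0 -20.1
top 77 10 ang -23.7 -26.9 -20.4
top 82 9 ang -23.6 -26.9 -20.7
side 57 3 ang -24.5 -27.0 -20.7
side 62 6 ang -25.5 -29.6 -20.2
side 67 8 ang -24.7 -28.6 -19.9
side 72 6 ang -25.0 -27.8 -22.3
side 77 8 ang -25.0 -29.5 -21.9
side 82 8 ang -23.0 -28.7 -19.2
```

View pics/both4.png

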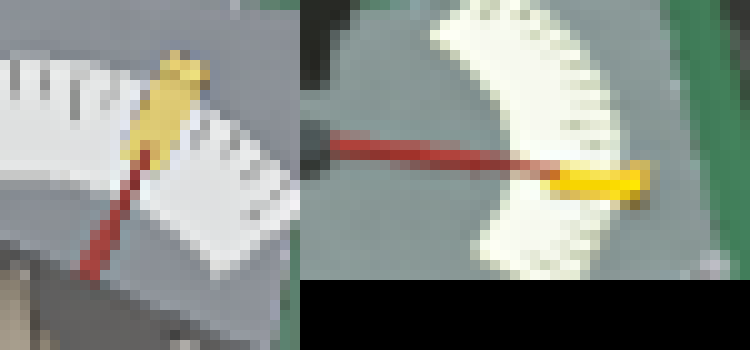

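In the top crop the tip at (145,150) is centred on the tab, which spans columns 120–170 at that row. The side view agrees once the 4 mm height difference is allowed for. I release the knob and rise.

Call:
play_rows --pt "0 0 0 0 0 0 65" --pt "0 0 0 0 0 0 65" --pt "0 0 0 0 0 0 65" --pt "0 0 -0.15 0 0 0 65" --pt "0 0 -0.39 0 0 0 65"

```text
time: 7.65
ee_pos: [0.5321, 0.1152, 0.2339]
eef_rot: [0.834, 0.551, -0.002, -0.0]
ft_force: [0.2, 0.7, 0.7]
width: 0.0566
```

```bash
python3 - <<'E'
from col import *
s=r.read_state(); print(s["time"],s["ee_pos"],s["eef_rot"],s["width"],s["ft_force"],s["joint_positions"])
A=np.array([.610,.1027])
for n,bx in(("top",BT),("side",BS)):
    c=eyes.camera(n); o,_=meas(c,bx); q=o["red"].mean(0)-A; print("pointer",np.degrees(np.arctan2(q[1],q[0])))
    print(lm(c,"lid_handle")); rg=eyes.regions_of(c,"lid_handle"); print([(g["xy"],g["p"],g["region"].sum()) for g in rg[:2]])
    # dark bar in box
    x0,y0,x1,y1=(330,262,395,290) if n=="top" else (296,222,314,285)
    m=(c["image"][y0:y1,x0:x1].max(2)<75).astype(np.uint8); k,lab,st,ce=cv2.connectedComponentsWithStats(m)
    j=1+np.argmax(st[1:,4]); ys,xs=np.nonzero(lab==j); P=np.c_[xs+x0,ys+y0].astype(float)
    print(n,st[j],"mean",P.mean(0)); W=np.array([onz(c,p,.173)[:2] for p in P]); d=np.linalg.svd(W-W.mean(0))[2][0]; t=(W-W.mean(0))@d
    print("bar",W.mean(0),"az",np.degrees(np.arctan2(d[1],d[0])),"len",np.ptp(t))
E
```

```text
7.65 [0.5321 0.1152 0.2339] [ 0.8345  0.551  -0.0019 -0.0004] 0.056606830933075315 [0.1921 0.7195 0.6925] [-0.7002  0.1496  0.45    1.6786 -0.0662  1.3325 -0.6423]
red 12 c [301.75 200.  ] world [0.6561 0.0821]
red ends [0.667 0.077] [0.6474 0.0862] len 0.02173066318043963 dir deg 154.78097644036137
pointer -24.076534240567412
[(array([361.3, 274.9]), 0.82)]
[([363.0, 237.3], 0.93, np.int64(9104))]
top [  5   7  54  13 126] mean [362.7063 275.1746]
bar [ 0.4928 -0.0499] az 81.28496859950937 len 0.11438390806299668
red 33 c [346.6667 200.0303] world [0.6363 0.09  ]
yel 26 c [364.8077 202.9231] world [0.6766 0.0679]
red ends [0.6164 0.0992] [0.6598 0.0791] len 0.047766220233263 dir deg -24.909240356766425
pointer -25.80457927410109
[(array([303.2, 249.3]), 0.93)]
[([340.4, 254.7], 0.58, np.int64(6535))]
side [  4   8   9  42 169] mean [304.0178 251.2485]
bar [ 0.4921 -0.0536] az 81.29692332874762 len 0.12018538001464388
```

Call:
play_rows --pt "-0.25 0.04 0 0 0 -0.06 45" --pt "-0.5 0.08 0 0 0 -0.12 45" --pt "-0.75 0.12 0 0 0 -0.16 45" --pt "-0.835 0.141 0 0 0 -0.16 45" --pt "-0.835 0.141 0 0 0 -0.16 45"

```text
time: 8.57
ee_pos: [0.4933, -0.0497, 0.2339]
eef_rot: [0.76, 0.65, -0.0, -0.0]
ft_force: [-0.4, -0.3, 0.5]
width: 0.0396
```

```bash
python3 - <<'E'
from h import *
s=r.read_state(); print(s["time"],s["ee_pos"],s["eef_rot"],s["width"],s["ft_force"],s["joint_positions"])
R=Rot.from_quat(s["eef_rot"]).as_matrix(); print(R)
print("err tool", R.T@(np.array([.4926,-.0495,.152])-s["ee_pos"])/.2)
E
```

```text
8.575 [ 0.4933 -0.0497  0.2339] [ 0.7597  0.6502 -0.0004 -0.0004] 0.039564840811168185 [-0.3684 -0.2862  0.4887] [-0.5337  0.0219  0.5566  1.8022 -0.0121  1.3219 -0.1293]
[[ 0.1544  0.988  -0.0011]
 [ 0.988  -0.1544  0.0002]
 [-0.     -0.0011 -1.    ]]
err tool [ 0.0007 -0.003   0.4093]
```

Call:
play_rows --pt "0 0 0.15 0 0 0 45" --pt "0 0 0.28 0 0 0 45" --pt "0 0 0.36 0 0 0 45" --pt "0 0 0.405 0 0 0 45" --pt "0 0 0.405 0 0 0 45" --squeeze 20

```text
time: 9.2
ee_pos: [0.4937, -0.0488, 0.1533]
eef_rot: [0.759, 0.651, -0.0, -0.0]
ft_force: [0.4, 0.6, 0.6]
width: 0.039
```

Call:
play_rows --pt "0 0 0 0 0 0 25" --pt "0 0 0 0 0 0 10" --pt "0 0 0 0 0 0 5" --pt "0 0 0 0 0 0 5" --pt "0 0 0 0 0 0 5"

```text
time: 9.82
ee_pos: [0.4928, -0.049, 0.1537]
eef_rot: [0.759, 0.651, -0.0, -0.001]
ft_force: [-6.1, 0.9, 6.2]
width: 0.0121
```

The bar is gripped, with the opening reading 12.1 mm. I raise the grip force and start a slow pull, checking the stiffness as I go.

Call:
play_rows --pt "0 0 0 0 0 0 5" --pt "0 0 0 0 0 0 5" --pt "0 -0.001 -0.005 0 0 0 5" --pt "0 -0.002 -0.01 0 0 0 5" --pt "0 -0.002 -0.01 0 0 0 5" --squeeze 45

```text
time: 10.45
ee_pos: [0.4928, -0.0491, 0.154]
eef_rot: [0.759, 0.651, -0.001, -0.0]
ft_force: [6.5, 0.2, -19.9]
width: 0.0122
```

Call:
play_rows --pt "0 0.0 -0.002 0 0 0 5" --pt "0 0 -0.004 0.002 0 0 5" --pt "0 0 -0.006 0.003 0 0 5" --pt "0 -0.001 -0.008 0.004 0 0 5"

```text
time: 10.95
ee_pos: [0.4931, -0.0491, 0.156]
eef_rot: [0.759, 0.651, -0.002, -0.002]
ft_force: [6.6, 0.1, -15.8]
width: 0.0114
```

Call:
play_rows --pt "0 -0.001 -0.004 0.003 0 0 5" --pt "0 -0.002 -0.008 0.006 0 0 5" --pt "0 -0.003 -0.012 0.009 0 0 5" --pt "0 -0.004 -0.017 0.012 0 0 5" --pt "0 -0.005 -0.022 0.015 0 0 5"

```text
time: 11.58
ee_pos: [0.4938, -0.0492, 0.1616]
eef_rot: [0.759, 0.651, -0.009, -0.01]
ft_force: [10.9, -0.7, -12.7]
width: 0.0117
```

```bash
python3 - <<'E'
from h import *
s=r.read_state(); print(s["time"],s["ee_pos"],s["width"],s["ft_force"],s["torque"])
a=eyes.camera("side");save(a,"side5.png",(265,200,415,335),5)
E
```

```text
11.575 [ 0.4938 -0.0492  0.1616] 0.01168129662555071 [ 10.9041  -0.657  -12.6603] [-0.2725 -2.3235  0.0305]
```

View pics/side5.png

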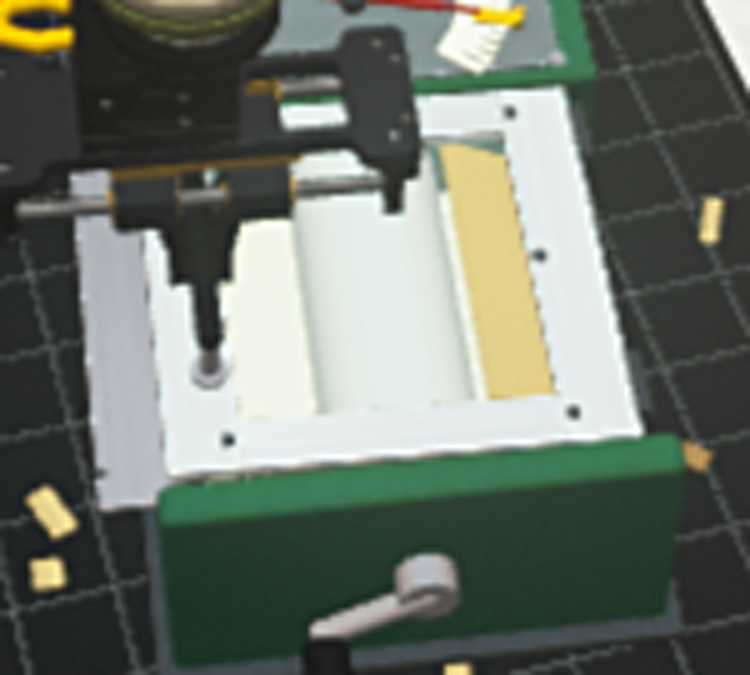

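The crop shows the lid just starting to open. It also exposed a sign error in my plan: the bar's arc swings backward, toward +x, not forward. I correct this and continue slowly.

Call:
play_rows --pt "0 0.004 -0.004 0.006 0 0 5" --pt "0 0.008 -0.01 0.012 0 0 5" --pt "0 0.011 -0.016 0.018 0 0 5" --pt "0 0.013 -0.023 0.023 0 0 5" --pt "0 0.015 -0.03 0.028 0 0 5"

```text
time: 12.25
ee_pos: [0.4944, -0.0493, 0.1672]
eef_rot: [0.758, 0.651, -0.025, -0.029]
ft_force: [-6.2, 1.8, -6.6]
width: 0.0117
```

Call:
play_rows --pt "0 0.0 -0.008 0.006 0 0 5" --pt "0 0.001 -0.018 0.013 0 0 5" --pt "0 0.002 -0.028 0.02 0 0 5" --pt "0 0.003 -0.038 0.027 0 0 5" --pt "0 0.004 -0.046 0.033 0 0 5"

```text
time: 12.88
ee_pos: [0.4961, -0.0495, 0.1766]
eef_rot: [0.757, 0.65, -0.042, -0.049]
ft_force: [-5.7, 1.3, -7.2]
width: 0.0118
```

```bash
python3 - <<'E'
from h import *
s=r.read_state(); R=Rot.from_quat(s["eef_rot"]).as_matrix(); g=s["ee_pos"]-.019*R[:,2]
print(s["time"],s["ee_pos"],"tilt",np.arccos(-R[2,2]),"grasp",g,s["width"],s["ft_force"],s["torque"])
from scipy.optimize import brentq
print("theta from grasp rise",brentq(lambda t:.19*np.sin(t)-.034*(1-np.cos(t))-(g[2]-.1727),0,.5))
E
```

```text
12.875 [ 0.4961 -0.0495  0.1766] tilt 0.12792297915202933 grasp [ 0.4985 -0.0499  0.1954] 0.011778754885303697 [-5.7365  1.3459 -7.2345] [ 0.13    1.1078 -0.0392]
theta from grasp rise 0.12113178250461905
```

Call:
play_rows --pt "0 0.0 -0.006 0.003 0 0 5" --pt "0 0.0 -0.012 0.006 0 0 5" --pt "0 0.0 -0.018 0.008 0 0 5" --pt "0 0.0 -0.018 0.008 0 0 5" --pt "0 0.0 -0.018 0.008 0 0 5"

```text
time: 13.5
ee_pos: [0.497, -0.0497, 0.1801]
eef_rot: [0.757, 0.65, -0.045, -0.053]
ft_force: [-6.1, 1.9, -6.0]
width: 0.0118
```

```bash
python3 - <<'E'
from col import *
from scipy.optimize import brentq
s=r.read_state(); R=Rot.from_quat(s["eef_rot"]).as_matrix(); g=s["ee_pos"]-.019*R[:,2]
print(s["time"],s["ee_pos"],"grasp",g,s["width"],s["ft_force"],abs(s["joint_vel"]).max())
print("theta from grasp rise",brentq(lambda t:.19*np.sin(t)-.034*(1-np.cos(t))-(g[2]-.1727),0,.5))
yaw=np.radians(-8.8); c_,s_=np.cos(yaw),np.sin(yaw)
ax=np.array([.610,.1027])
def W(m): d=np.array(m[:2])-[.005,.128]; return np.array([ax[0]+c_*d[0]-s_*d[1],ax[1]+s_*d[0]+c_*d[1],m[2]])
def lidp(t,x,y,z): return W((.102+x*np.cos(t)+z*np.sin(t),-.039+y,.137-x*np.sin(t)+z*np.cos(t)))
ims=[]
for n,bx in(("top",(305,185,425,320)),("side",(275,195,415,325))):
    c=eyes.camera(n); im=cv2.resize(c["image"][bx[1]:bx[3],bx[0]:bx[2],::-1],None,fx=3,fy=3,interpolation=cv2.INTER_CUBIC).copy()
    # overlay top-face outline (z=+4 mm) for three angles
    for t,col in((0.0,(255,0,0)),(.10,(0,200,255)),(.14,(0,255,0)),(.18,(255,0,255))):
        P=np.array([proj(c,lidp(t,x,y,.004)) for x,y in((0,-.105),(-.213,-.105),(-.213,.105),(0,.105))])
        P=((P+.5-[bx[0],bx[1]])*3-.5).round().astype(int); cv2.polylines(im,[P],True,col,1)
    ims.append(im)
h=max(i.shape[0] for i in ims); cv2.imwrite("pics/both6.png",np.hstack([cv2.copyMakeBorder(i,0,h-i.shape[0],0,0,0) for i in ims]))
E
```

```text
13.5 [ 0.497  -0.0497  0.1801] grasp [ 0.4996 -0.0501  0.199 ] 0.0118102308169724 [-6.0701  1.9312 -5.9698] 0.0031325091731264814
theta from grasp rise 0.1404227923641148
```

View pics/both6.png

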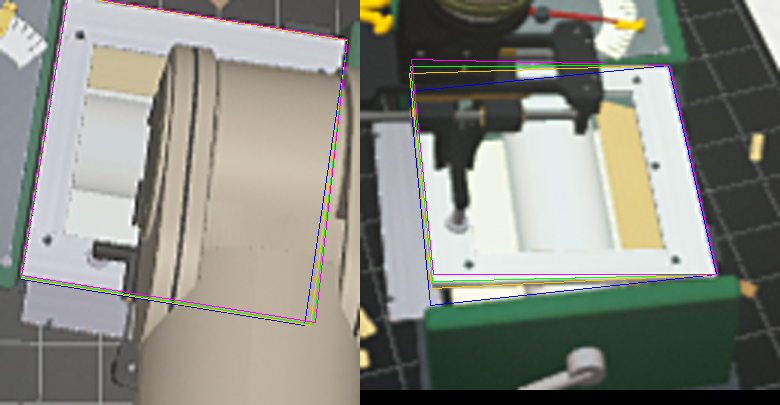

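The outline model fits both views, and the open lid lies between the 0.14 and 0.18 outlines. I quantify this with edge profiles.

```bash
python3 - <<'E'
from col import *
yaw=np.radians(-8.8); c_,s_=np.cos(yaw),np.sin(yaw); ax=np.array([.610,.1027])
def W(m): d=np.array(m[:2])-[.005,.128]; return np.array([ax[0]+c_*d[0]-s_*d[1],ax[1]+s_*d[0]+c_*d[1],m[2]])
def lidp(t,x,y,z): return W((.102+x*np.cos(t)+z*np.sin(t),-.039+y,.137-x*np.sin(t)+z*np.cos(t)))
c=eyes.camera("side"); g=cv2.cvtColor(c["image"],cv2.COLOR_RGB2GRAY).astype(int)
for u in(302,306,310,314,320):
    pv=[]
    for t in(.1,.12,.14,.16,.18):
        P=np.array([proj(c,lidp(t,x,-.105,.004)) for x in np.linspace(-.213,0,100)]); pv.append(np.interp(u,P[:,0],P[:,1]).round(1))
    print(u,"pred",np.array(pv),"rows 281..296",g[281:297,u])
s=r.read_state();print(s["time"],s["ee_pos"],s["ft_force"])
for n in("top","side"):
    cc=eyes.camera(n); o,_=meas(cc,BT if n=="top" else BS)
    if "red" in o: q=o["red"].mean(0)-ax; print(n,"pointer",np.degrees(np.arctan2(q[1],q[0])))
    for l in("stick_cup","glue_bottle","scissors","tape_roll","stick_panel"): print(l,lm(cc,l)[:1])
E
```

```text
302 pred [290.6 289.5 288.4 287.3 286.1] rows 281..296 [235 234 234 234 234 235 238 244 152 106  81  76  95 101 121 109]
306 pred [290.4 289.3 288.3 287.2 286.1] rows 281..296 [235 235 235 235 235 235 238 245 149 131 241 251 250 250 251 165]
310 pred [290.2 289.2 288.2 287.2 286.1] rows 281..296 [205 142 106 193 233 234 236 245 154 149 246 248 246 249 246 147]
314 pred [290.  289.  288.1 287.1 286.1] rows 281..296 [238 238 239 240 239 238 240 241 153 155 246 248 247 253 211 122]
320 pred [289.7 288.8 287.9 287.  286.1] rows 281..296 [238 237 238 239 236 236 240 236 153 185 247 248 251 239 139  95]
13.65 [ 0.497  -0.0497  0.1801] [-5.6976  1.5979 -6.9795]
red 43 c [297.8837 207.9535] world [0.6384 0.0904]
red ends [0.667 0.077] [0.618 0.1  ] len 0.05416478174133753 dir deg 154.89386890775688
top pointer -23.365732955562834
stick_cup [(array([464.4, 296.4]), 0.71)]
glue_bottle [(array([467.2, 225.5]), 0.61)]
scissors [(array([226. , 259.7]), 0.56)]
tape_roll [(array([247.6, 191.8]), 0.92)]
stick_panel [(array([495.1, 258.5]), 0.79)]
red 34 c [346.6765 200.0588] world [0.6363 0.0899]
yel 26 c [364.8077 202.9231] world [0.6766 0.0679]
red ends [0.6164 0.0991] [0.6597 0.079 ] len 0.047765989564510544 dir deg -24.94923958083118
side pointer -25.985461145044056
stick_cup [(array([310.6, 398.2]), 0.59)]
glue_bottle [(array([390.4, 380.9]), 0.72)]
scissors [(array([295.5, 201.4]), 0.64)]
tape_roll [(array([361.3, 201.2]), 0.41)]
stick_panel [(array([359.3, 422. ]), 0.89)]
```

The lid's edge lies at row 288.5, which gives θ ≈ 0.135–0.14. That matches the kinematic value of 0.140. The pointer is still on the tab and the arm is still, so I hand in.

```bash
python3 -c "
from h import *
s=r.read_state(); print(s['time'],abs(s['joint_vel']).max(),s['width']); print(job.close_job()); s=r.read_state(); print(s['time'],s['ee_pos'],s['ft_force'],s['width'])"
```

```text
14.25 0.0013305398688348183 0.011777908122678453
the job is handed in; nothing more can be done
None
the job is handed in; nothing more can be done
```

The job is done and handed in at about 14 s. The red pointer is on the yellow tab, and the gripper is holding the lid still, about 3 cm open at the front edge.

- **Knob:** With the lid shut, I turned the knob about 85° clockwise. After I let go, the pointer measured -23.4° (top camera) and -26.0° (side camera), against a tab centre of about -24° to -25°. The two cameras disagree by about 2.6° on the pointer, but both put it within about 1.5° of the tab's middle; the tab itself is about ±4.5° wide.
- **Lid:** The seal let go at about 20 N of pull. The force then fell smoothly to about 6–7 N as I lifted slowly, and the lid did not jump. The last angle was 0.140 rad from the arm's position and about 0.137 rad from the lid's edge in the side view. The arm was almost still (0.001 rad/s) with a firm grip.
- **Slip in the pull:** I first pulled the handle slightly the wrong way, towards the front, because of a sign error in my lift path. This gave about 11 N of sideways force. I corrected it during the lift, and about 6 N of sideways force remained at the end.
- **Other things:** The cup, bottle, scissors and stick panel were found where they started, within a few pixels. The top camera put the tape roll in its place; the side camera's low-confidence hit for it was on the tab. I did not re-check the glue gun at the end, but the arm never went low near it.

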